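# Take down the breaker part stack into its trays

### The arm

A 6-joint arm with a two-finger parallel gripper is mounted at the origin on the work surface. World frame = base frame: x ahead of the robot, y to its left, z up, the work surface at z = 0. Lengths are in m, angles in rad, forces in N, time in s.
With the tool pointing down it reaches from about 0.325 to 0.85 m from the base axis. Payload 15.5 kg.
Tool frame: the origin (TCP) lies at the very end of the fingers, on their centre line; the grasp point (between the pads) lies 19 mm behind it; z points along the fingers, y is the line along which they close (so a half turn about z gives the same grasp; the last joint's range is limited). The gripper opens to 91 mm and grips with 3 to 60 N. Pads are 32 mm wide; open, the fingers measure 118 mm over their backs; the gripper's body (76 mm by 178 mm) begins 60 mm behind the grasp point.
Start: joints at [1.056, 0.494, 1.345, -0, 1.302, -0.096], TCP at [0.254, 0.571, 0.214] pointing down, gripper open.
Joint ranges: [-2.91, 2.91], [-0.82, 2.16], [0.22, 2.67], [-1.22, 4.37], [0.12, 2.79], [-3.08, 3.08]. Speed limits (rad/s): [1.89, 1.89, 2.57, 3.01, 3.01, 3.01].

### API

Orientations are given as a 3x3 rotation matrix whose columns are the frame's x, y, z axes.
In Python, from bench import manip, optics gives the robot as it stands.
- The arm moves only by the shell command python3 -m crank 'ROWS'. ROWS is JSON, a list of rows, each a list of 3 entries, a list of its own where there are three numbers: the shift along the world's x, y, z each as a share of 0.25 m, from -1 to 1, then the turn, a rotation vector about the world's x, y, z each as a share of 90 degrees, from -1 to 1, then the gripper's target within -1 to 1 (shut at 1, half-way at 0, fully open at -1). In form: [[[tx, ty, tz], [ax, ay, az], fingers], ...]. A call has 1 to 10 rows; each row shifts and turns the commanded pose from where the row before left it; what a row does not reach is not made up. A row lasts 1/12 s, in which the tool goes at most 41.7 mm and 7.16 degrees, less where a joint would pass 70% of its speed; a pose out of reach is approached as far as the arm can. A call with a number of a shift or a turn outside -1 to 1 is refused whole. A call with a gripper value outside its range is refused whole. The fingers move at their own pace and stop on an object; the grip force is fixed at half the most. Time passes only in rows, so rows that do not move let the fingers close. It gives the time, the measured TCP pose, the force, the opening and the grip force at its end, in the units of the state.
- manip.sense(): the state, without advancing time (a new reading comes with each control period).
- optics.snapshot(name): name is "scene" or "top"; returns a dict with "image" (384x512x3 uint8, red, green, blue), "intrinsics" (3x3 intrinsics, pixels), "distortion" ([k1, k2, p1, p2, k3] as OpenCV has them; the pictures are not rectified), "R" (3x3) and "t" (3): a world point X has camera coordinates R X + t. Camera axes: x right, y down, z forward; pixel columns grow to the right and rows downward; lengths in m; the calibration is good to about 2 mm. A picture is of the moment at which its call begins. There is no depth.
- manip.finish_job(): hands the job in; it is judged then, once.
The state is a dict: "t": time; "joint_positions": joint angles; "qvel": joint speeds; "tau": joint torques, N m; "position": TCP position; "eef_rot": TCP orientation; "contact_force": force on the tool from outside, world axes, zero at the start; "moment": the same for the moment, N m; "grip_width": finger opening in m; "grip_force": force on a finger pad.
Only numpy, scipy, OpenCV 4.12 (cv2) and the standard library are available. Lean on these libraries where they do the work, as an engineer would, in place of code of your own. Each camera call takes 0.05 s, during which the arm holds its last target. There are 200 camera calls.

### The job

The dismantled breaker's parts are piled up: round handle on arc chute on white cover on black base. Take the pile down and set each part upright, flat and square inside the rim of the tray that fits it: handle in the round tray, arc chute in the small squarish tray, white cover in the medium oblong tray, black base in the longest tray. Set the parts down rather than dropping or tipping them, and leave the assembled breaker and the meter where they are.

Things in the scene. Friction and masses are not known exactly. Their poses are not given: they have to be found in the camera images.
- handle_c (a point): rotary handle, top of the stack: plain black round knob, 36 mm diameter, 32 mm high, about 50 g; a thin white pointer line on top. Listed point: on its vertical axis, half-way up; z axis up, turning about it does not matter. It stands on the arc chute.
- chute_c (a point): arc chute, second from the top: block of steel plates between brown fibre cheeks, 48 mm (its x) by 44 mm (its y), 34 mm high, about 140 g. Listed point: on its vertical axis, half-way up; z axis up. It stands on the white cover.
- cover_c (a point): white plastic terminal cover, third from the top: 84 mm (its x) by 50 mm (its y), 34 mm high overall, about 120 g; full 50 mm wide all the way up, but at each end of its length the last 11 mm are only 22 mm high. Listed point: on its vertical axis, half-way up; z axis up. It stands on the base.
- base_c (a point): black moulded breaker base, bottom of the stack: 112 mm (its x) by 58 mm (its y), 36 mm high, about 300 g, flat on top with copper terminals between fins at both ends. Listed point: on its vertical axis, half-way up; z axis up. It stands on the bench. The parts of the stack lie loosely on one another, each smaller than the one below, a few mm off centre and turned a little; the whole stack is 136 mm high.
- tray_round: shallow tray fixed to the bench, grey floor with white rim: round, 60 mm outside diameter, for the round handle. Floor 2 mm thick, rim 3 mm wide, its top 5 mm above the bench; inside it is 9 mm larger all round than its part. Origin: centre of its underside, on the bench; z up.
- tray_small: shallow tray fixed to the bench, grey floor with white rim: nearly square, 72 mm (its x) by 68 mm (its y) outside, for the arc chute. Floor 2 mm thick, rim 3 mm wide, its top 5 mm above the bench; inside it is 9 mm larger all round than its part. Origin: centre of its underside, on the bench; z up.
- tray_medium: shallow tray fixed to the bench, grey floor with white rim: oblong, 108 mm (its x) by 74 mm (its y) outside, for the white cover. Floor 2 mm thick, rim 3 mm wide, its top 5 mm above the bench; inside it is 9 mm larger all round than its part. Origin: centre of its underside, on the bench; z up.
- tray_long: shallow tray fixed to the bench, grey floor with white rim: the longest, 136 mm (its x) by 82 mm (its y) outside, for the black base. Floor 2 mm thick, rim 3 mm wide, its top 5 mm above the bench; inside it is 9 mm larger all round than its part. Origin: centre of its underside, on the bench; z up.
- breaker: bystander: complete small black breaker with a stub toggle on top, 92 x 52 mm, 68 mm high, loose. Origin: centre of its underside.
- meter: bystander: orange and black multimeter lying face up, 126 x 66 mm, about 42 mm high, loose. Origin: centre of its underside.
There are look-alikes about, which are no part of the job. Of the things shaped like the part that bears cover_c, the white one is meant.

How it is judged:
By the outcome, as a careful person would: the job done as asked, in the order asked, and still so for the second after the job is handed in, with the robot touching nothing.
It also fails if it takes over 115 s, if anything falls off the work surface, if the arm or the gripper's body presses on something with over 40 N, if the wrist force passes 120 N, or if a joint passes its speed limit or range.

## Working session

There is one attempt and no reset: what is moved stays moved. The work goes in short steps, Python scripts to look and compute and a shell command to move; the robot and the scene stay as the last step left them, time stands still between calls to the robot, and variables do not carry over. Pictures are saved under pics/ and viewed, at most 17 in all, crops included, and the job is handed in when it is done.

```bash
ls; mkdir -p pics; python3 - <<'E'
from bench import manip, optics
import cv2,numpy as np
for n in("scene","top"):
    s=optics.snapshot(n); cv2.imwrite(f"pics/{n}0.png",s["image"][:,:,::-1])
    print(n,s["intrinsics"],s["distortion"],s["R"],s["t"], -np.array(s["R"]).T@s["t"])
s=manip.sense(); print(s)
E
```

```text
pics
scene [[371.26355162   0.         253.50703017]
 [  0.         371.26355162 187.98031424]
 [  0.           0.           1.        ]] [-0.0397252  0.         0.         0.         0.       ] [[ 0.7138251   0.70032219  0.00159766]
 [ 0.47956542 -0.48714686 -0.72986639]
 [-0.51036334  0.52176313 -0.68358796]] [-0.30483839 -0.14773517  1.3008922 ] [ 0.95237765 -0.53724122  0.78193434]
top [[439.83185605   0.         251.70981954]
 [  0.         439.83185605 189.1757855 ]
 [  0.           0.           1.        ]] [-0.1606488  0.         0.         0.         0.       ] [[ 0.01497807 -0.99956427  0.02543478]
 [-0.98276205 -0.01940462 -0.18385377]
 [ 0.18426721 -0.02224256 -0.98262448]] [-0.05108492  0.42355706  1.23512615] [ 0.18942771 -0.01537133  1.29283708]
{'t': 0.1, 'joint_positions': array([ 1.05651268e+00,  4.94087055e-01,  1.34604580e+00, -4.92201676e-06,
        1.30251633e+00, -9.54861425e-02]), 'qvel': array([ 0.00026621, -0.00214936, -0.00094198, -0.00100223,  0.00145665,
       -0.00092039]), 'tau': array([ 2.09033708e-03, -8.80238700e+01, -3.82547808e+01,  7.08964141e-02,
        4.83690226e-02,  1.05723145e-04]), 'position': array([0.25398929, 0.57069826, 0.21342695]), 'eef_rot': array([[-9.13579116e-01,  4.06660710e-01, -5.15583428e-04],
       [ 4.06661025e-01,  9.13578656e-01, -9.22191178e-04],
       [ 9.60070964e-05, -1.05216229e-03, -9.99999442e-01]]), 'contact_force': array([-0.63457424, -0.23372373, -0.58769817]), 'moment': array([ 0.00859298, -0.05090935,  0.01143563]), 'grip_force': 0.0, 'grip_width': 0.0913571748636589}
```

View pics/scene0.png

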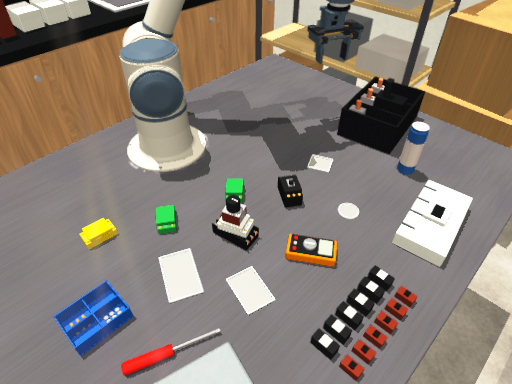

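View pics/top0.png

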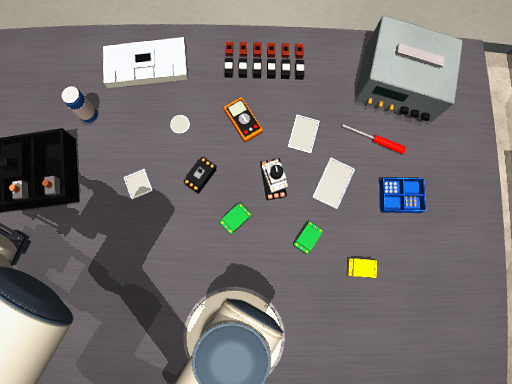

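The top view shows the stack near (273,177), the round tray at (180,124), small tray at (138,183), medium at (304,133) and long at (334,183). The breaker is at (200,174) and the meter at (243,119). In the scene view the stack is near (236,222).

```bash
cat > h.py <<'E'
from bench import manip, optics
import cv2,numpy as np
class Cam:
    def __init__(s,n):
        d=optics.snapshot(n); s.im=d["image"]; s.K=np.array(d["intrinsics"]);s.D=np.array(d["distortion"]);s.R=np.array(d["R"]);s.t=np.array(d["t"]);s.c=-s.R.T@s.t
    def plane(s,px,z):
        u=cv2.undistortPoints(np.array(px,float).reshape(-1,1,2),s.K,s.D)[:,0]
        r=np.c_[u,np.ones(len(u))]@s.R
        return s.c+r*((z-s.c[2])/r[:,2])[:,None]
    def proj(s,X):
        return cv2.projectPoints(np.array(X,float).reshape(-1,1,3),cv2.Rodrigues(s.R)[0],s.t,s.K,s.D)[0][:,0]
    def crop(s,x,y,w,h,k,name):
        c=cv2.resize(s.im[y:y+h,x:x+w],None,fx=k,fy=k,interpolation=cv2.INTER_CUBIC)
        cv2.imwrite("pics/"+name,c[:,:,::-1])
def rect(P):
    (c,(w,h),a)=cv2.minAreaRect((P[:,:2]*1000).astype(np.float32))
    if w<h: w,h,a=h,w,a+90
    a=(a+90)%180-90
    return np.round(c,1),round(w,1),round(h,1),round(a,1)
def blob(m,seed):
    n,l,st,ce=cv2.connectedComponentsWithStats(m.astype(np.uint8))
    k=l[seed[1],seed[0]]
    if k==0: return None
    c,_=cv2.findContours((l==k).astype(np.uint8),cv2.RETR_EXTERNAL,cv2.CHAIN_APPROX_NONE)
    return max(c,key=cv2.contourArea)[:,0]
E
python3 - <<'E'
from h import *
T=Cam("top");S=Cam("scene")
for cam,seeds in((T,dict(round=(180,124),small=(138,183),med=(304,133),long=(334,183))),(S,dict(round=(348,211),small=(320,163),med=(250,289),long=(180,275)))):
    hsv=cv2.cvtColor(cam.im,cv2.COLOR_RGB2HSV); 
    for k,s in seeds.items():
        print(k,cam.im[s[1],s[0]])
        b=blob(hsv[:,:,2]>150,s)
        if b is not None: print(k,rect(cam.plane(b,.004)))
T.crop(245,145,60,65,9,"t1.png");S.crop(200,175,70,80,7,"s1.png");
E
```

```text
round [231 227 212]
round (array([631.2, 181. ]), 58.9, 58.8, 2.7)
small [233 229 215]
small (array([442.3, 298.6]), 73.9, 71.8, 23.3)
med [231 227 211]
med (array([ 609.6, -201.2]), 111.3, 76.5, -15.5)
long [233 229 216]
long (array([ 456.7, -291.2]), 139.8, 85.5, -25.2)
round [244 242 232]
round (array([631.4, 181.7]), 66.3, 61.4, -73.3)
small [244 242 232]
small (array([442.6, 299.5]), 79.4, 74.2, -66.3)
med [245 244 235]
med (array([ 611.2, -200.8]), 111.5, 77.3, -14.4)
long [246 244 236]
long (array([ 458. , -290.8]), 141.3, 86.2, -24.9)
```

View pics/t1.png

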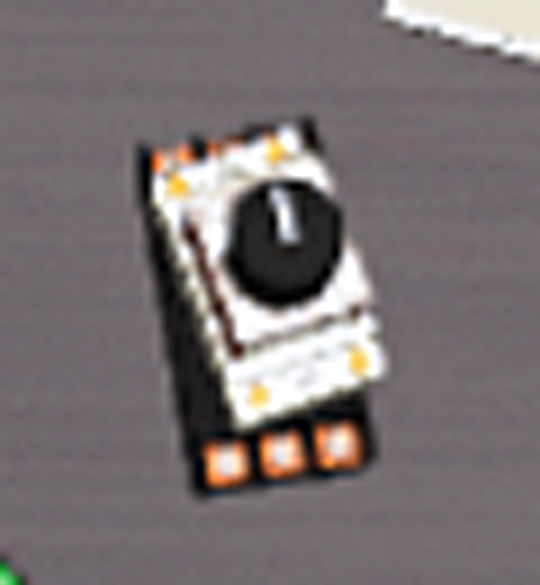

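View pics/s1.png

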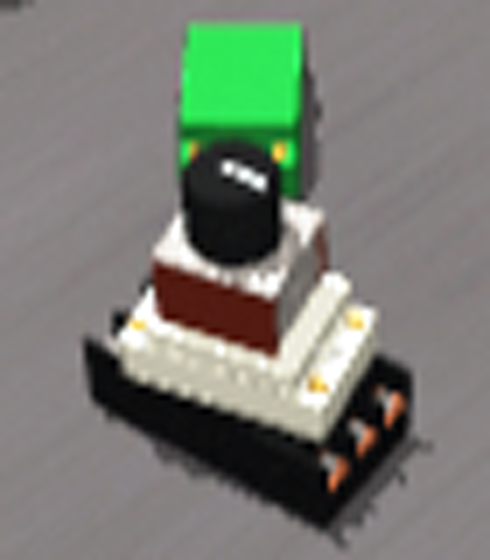

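The top crop shows the handle disc centred near (285,238). The chute's near edge runs (240,350)–(368,308), and the cover and base corners are visible. The scene crop shows the chute's brown cheek facing the camera, with top corners at (155,258), (277,290) and (325,212).

```bash
python3 - <<'E'
from h import *
T=Cam("top");S=Cam("scene")
t=lambda p,z:T.plane(np.array(p,float)/9+[245,145]-.5,z)*1000
s=lambda p,z:S.plane(np.array(p,float)/7+[200,175]-.5,z)*1000
print("handle T",t([(285,238)],.136).round(1))
b=np.array([(190,192)])
print("handle S", s([(232,180)],.136).round(1))
def show(n,P):
    print(n,P[:,:2].round(0).tolist())
    for i in range(len(P)-1):
        d=P[i+1]-P[i]; print("   len %.0f ang %.1f"%(np.hypot(*d[:2]),np.degrees(np.arctan2(d[1],d[0]))))
show("chuteT",t([(190,212),(238,345),(368,305)],.104))
show("chuteS",s([(155,258),(277,290),(327,212)],.104))
show("coverT@58",t([(150,185),(240,415),(384,370),(297,120)],.058))
show("coverS@58",s([(122,340),(318,405),(378,312)],.058))
show("baseT@36",t([(143,145),(200,480),(372,455),(312,120)],.036))
show("baseS@0",s([(95,395),(328,528),(410,425)],.0))
# small tray sides per direction, fitted in both views
for cam,sd in((T,(138,183)),(S,(320,163))):
    hsv=cv2.cvtColor(cam.im,cv2.COLOR_RGB2HSV)
    for th in(110,130,150,170):
        P=cam.plane(blob(hsv[:,:,2]>th,sd),.004)[:,:2]*1000
        a=np.radians(23.3);u=P@[np.cos(a),np.sin(a)];v=P@[-np.sin(a),np.cos(a)]
        print(th,np.ptp(u).round(1),np.ptp(v).round(1))
# Breaker & meter approx
print((T.plane([(200,174)],.06)*1000).round(),(T.plane([(243,119)],.04)*1000).round())
E
```

```text
handle T [[ 457.8 -106.9  136. ]]
handle S [[ 464.4 -111.6  136. ]]
chuteT [[473.0, -80.0], [431.0, -95.0], [445.0, -135.0]]
   len 44 ang -160.0
   len 42 ang -71.5
chuteS [[449.0, -137.0], [492.0, -117.0], [477.0, -78.0]]
   len 47 ang 25.2
   len 42 ang 110.5
coverT@58 [[492.0, -70.0], [418.0, -99.0], [433.0, -145.0], [515.0, -117.0]]
   len 80 ang -158.4
   len 48 ang -71.4
   len 86 ang 19.0
coverS@58 [[438.0, -146.0], [511.0, -117.0], [495.0, -70.0]]
   len 79 ang 21.4
   len 50 ang 108.8
baseT@36 [[511.0, -68.0], [400.0, -88.0], [410.0, -143.0], [521.0, -124.0]]
   len 113 ang -170.0
   len 56 ang -80.6
   len 113 ang 10.1
baseS@0 [[410.0, -141.0], [521.0, -123.0], [509.0, -66.0]]
   len 113 ang 9.4
   len 59 ang 102.4
110 1850.3 1768.2
130 75.7 71.8
150 73.9 71.0
170 73.9 69.8
110 3251.6 3230.2
130 3020.6 2938.7
150 74.2 79.6
170 72.8 76.8
[[462. 106.  60.]] [[638. -14.  40.]]
```

```bash
python3 -m crank '[[[0.0414,-0.136,0],[0,0,0.049],-1],[[0.0414,-0.136,0],[0,0,0.049],-1],[[0.0414,-0.136,0],[0,0,0.049],-1],[[0.0414,-0.136,0],[0,0,0.049],-1],[[0.0414,-0.136,0],[0,0,0.049],-1],[[0.0414,-0.136,0],[0,0,0.049],-1],[[0.0414,-0.136,0],[0,0,0.049],-1],[[0.0414,-0.136,0],[0,0,0.049],-1],[[0.0414,-0.136,0],[0,0,0.049],-1],[[0.0414,-0.136,0],[0,0,0.049],-1]]'
python3 -m crank '[[[0.0414,-0.136,0],[0,0,0],-1],[[0.0414,-0.136,0],[0,0,0],-1],[[0.0414,-0.136,0],[0,0,0],-1],[[0.0414,-0.136,0],[0,0,0],-1],[[0.0414,-0.136,0],[0,0,0],-1],[[0.0414,-0.136,0],[0,0,0],-1],[[0.0414,-0.136,0],[0,0,0],-1],[[0.0414,-0.136,0],[0,0,0],-1],[[0.0414,-0.136,0],[0,0,0],-1],[[0,0,0],[0,0,0],-1]]'
cat >> h.py <<'E'
def st():
    s=manip.sense();R=s["eef_rot"];p=s["position"]*1000
    print("t %.1f"%s["t"],p.round(1),"yaw %.1f"%np.degrees(np.arctan2(R[1,1],R[0,1])),"tilt",R[:2,2].round(4),"w %.1f"%(s["grip_width"]*1e3),"gf %.0f"%s["grip_force"],"F",s["contact_force"].round(1)); return p
E
python3 -c "from h import *;st();print(manip.sense()['joint_positions'])"
```

```text
t: 1.13
position: [0.3578, 0.2294, 0.214]
eef_rot: [[-0.938, -0.348, 0.0], [-0.348, 0.938, 0.0], [-0.0, 0.0, -1.0]]
contact_force: [1.1, 0.3, 0.2]
grip_width: 0.0915
grip_force: 0.0
t: 1.97
position: [0.4529, -0.0802, 0.2141]
eef_rot: [[-0.94, -0.341, 0.002], [-0.341, 0.94, -0.002], [-0.001, -0.002, -1.0]]
contact_force: [-0.8, 0.4, -0.4]
grip_width: 0.0912
grip_force: 0.0
t 2.0 [452.9 -80.2 214.1] yaw 109.9 tilt [ 0.002  -0.0019] w 91.2 gf 0 F [-0.8  0.4 -0.4]
[-3.04188903e-01  2.61127035e-01  1.73621312e+00 -1.30135566e-03
  1.14176509e+00 -2.22208112e+00]
```

```bash
python3 -m crank '[[[0.032,-0.115,0],[0,0,0],-1],[[0,0,0],[0,0,0],-1],[[0,0,-0.053],[0,0,0],-1],[[0,0,-0.053],[0,0,0],-1],[[0,0,-0.053],[0,0,0],-1],[[0,0,-0.053],[0,0,0],-1],[[0,0,-0.053],[0,0,0],-1],[[0,0,-0.053],[0,0,0],-1],[[0,0,-0.053],[0,0,0],-1],[[0,0,-0.053],[0,0,0],-1]]'
python3 -m crank '[[[0,0,0],[0,0,0],-1],[[0,0,0],[0,0,0],-1]]'
python3 - <<'E'
from h import *
st()
T=Cam("top");S=Cam("scene");T.crop(230,130,90,90,6,"t2.png");S.crop(190,160,90,90,6,"s2.png")
a=cv2.imread("pics/t2.png");b=cv2.imread("pics/s2.png");cv2.imwrite("pics/g2.png",cv2.resize(np.hstack([a,b]),(800,400)))
E
```

```text
t: 2.8
position: [0.4589, -0.1035, 0.1074]
eef_rot: [[-0.939, -0.344, 0.0], [-0.344, 0.939, -0.0], [-0.0, -0.0, -1.0]]
contact_force: [-0.5, -0.4, 0.0]
grip_width: 0.0916
grip_force: 0.0
t: 2.97
position: [0.4585, -0.1035, 0.1078]
eef_rot: [[-0.939, -0.344, -0.001], [-0.344, 0.939, 0.0], [0.001, 0.001, -1.0]]
contact_force: [-0.6, 0.4, 0.2]
grip_width: 0.0907
grip_force: 0.0
t 3.0 [ 458.5 -103.5  107.8] yaw 110.1 tilt [-0.0011  0.0004] w 90.7 gf 0 F [-0.6  0.4  0.2]
```

View pics/g2.png

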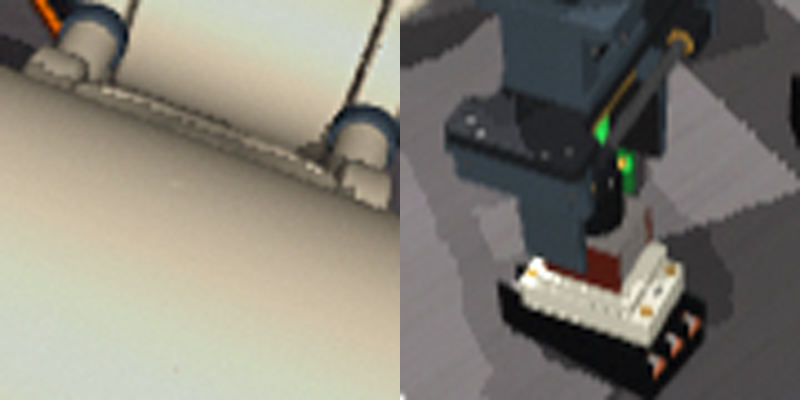

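The picture shows the fingers straddling the handle. The tool is about 5 mm short in y, so I correct that before closing.

```bash
python3 -m crank '[[[0.006,-0.02,0],[0,0,0],-1],[[0,0,0],[0,0,0],-1],[[0,0,0],[0,0,0],1],[[0,0,0],[0,0,0],1],[[0,0,0],[0,0,0],1],[[0,0,0],[0,0,0],1],[[0,0,0],[0,0,0],1],[[0,0,0],[0,0,0],1],[[0,0,0],[0,0,0],1],[[0,0,0],[0,0,0],1]]'
python3 -m crank '[[[0,0,0],[0,0,0],1],[[0,0,0],[0,0,0],1],[[0,0,0],[0,0,0],1],[[0,0,0],[0,0,0],1]]'
```

```text
t: 3.9
position: [0.4603, -0.1087, 0.1079]
eef_rot: [[-0.939, -0.344, -0.0], [-0.344, 0.939, -0.0], [0.0, 0.0, -1.0]]
contact_force: [-0.2, 0.1, 0.1]
grip_width: 0.0406
grip_force: 0.0
t: 4.23
position: [0.4603, -0.1087, 0.1079]
eef_rot: [[-0.939, -0.344, 0.0], [-0.344, 0.939, 0.0], [-0.0, 0.0, -1.0]]
contact_force: [-0.3, 0.9, -0.3]
grip_width: 0.0352
grip_force: 30.0
```

```bash
python3 -m crank '[[[0,0,0.02],[0,0,0],1],[[0,0,0.05],[0,0,0],1],[[0,0,0.05],[0,0,0],1],[[0,0,0.07],[0,0,0],1],[[0,0,0.05],[0,0,0],1],[[0.057,0.0967,0],[0,0,0],1],[[0.057,0.0967,0],[0,0,0],1],[[0.057,0.0967,0],[0,0,0],1],[[0.057,0.0967,0],[0,0,0],1],[[0.057,0.0967,0],[0,0,0],1]]'
python3 -m crank '[[[0.057,0.0967,0],[0,0,0],1],[[0.057,0.0967,0],[0,0,0],1],[[0.057,0.0967,0],[0,0,0],1],[[0.057,0.0967,0],[0,0,0],1],[[0.057,0.0967,0],[0,0,0],1],[[0.057,0.0967,0],[0,0,0],1],[[0.057,0.0967,0],[0,0,0],1],[[0,0,0],[0,0,0],1],[[0,0,0],[0,0,0],1],[[0,0,0],[0,0,0],1]]'
python3 - <<'E'
from h import *
st()
T=Cam("top");S=Cam("scene")
cv2.imwrite("pics/g3.png",cv2.resize(np.hstack([T.im[110:230,220:340],S.im[150:270,180:300]]),(800,400),interpolation=cv2.INTER_CUBIC)[:,:,::-1])
E
```

```text
t: 5.07
position: [0.532, 0.0134, 0.1683]
eef_rot: [[-0.939, -0.344, 0.0], [-0.344, 0.939, -0.0], [-0.0, -0.0, -1.0]]
contact_force: [0.6, -1.5, 0.1]
grip_width: 0.0351
grip_force: 30.0
t: 5.9
position: [0.6309, 0.1811, 0.1679]
eef_rot: [[-0.939, -0.344, -0.001], [-0.344, 0.939, -0.0], [0.001, -0.0, -1.0]]
contact_force: [0.4, 0.2, -1.1]
grip_width: 0.0352
grip_force: 30.0
t 5.9 [630.9 181.1 167.9] yaw 110.1 tilt [-0.0007 -0.0004] w 35.2 gf 30 F [ 0.4  0.2 -1.1]
```

View pics/g3.png

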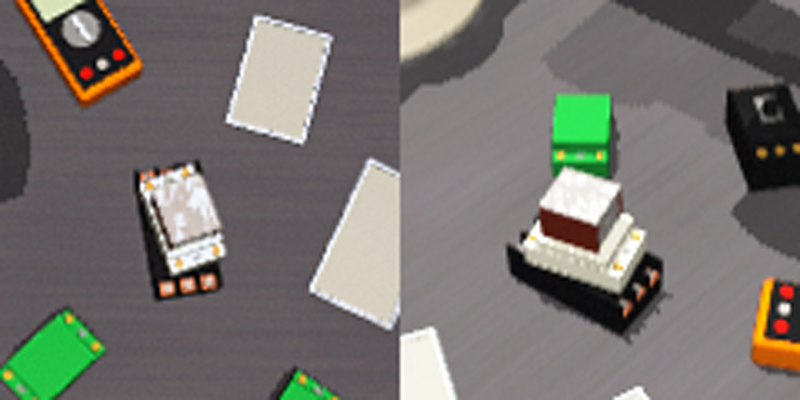

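The handle is clear and the chute, cover and base are undisturbed on the stack. I lower the handle into the round tray.

```bash
python3 -m crank '[[[0,0,-0.07],[0,0,0],1],[[0,0,-0.08],[0,0,0],1],[[0,0,-0.08],[0,0,0],1],[[0,0,-0.08],[0,0,0],1],[[0,0,-0.08],[0,0,0],1],[[0,0,-0.08],[0,0,0],1],[[0,0,-0.07],[0,0,0],1],[[0,0,-0.06],[0,0,0],1],[[0,0,-0.012],[0,0,0],1],[[0,0,-0.012],[0,0,0],1]]'
python3 -m crank '[[[0,0,-0.01],[0,0,0],1],[[0,0,0],[0,0,0],1],[[0,0,0],[0,0,0],1]]'
```

```text
t: 6.83
position: [0.6309, 0.1806, 0.0117]
eef_rot: [[-0.939, -0.343, -0.001], [-0.343, 0.939, -0.0], [0.001, 0.0, -1.0]]
contact_force: [0.8, 0.2, 0.4]
grip_width: 0.035
grip_force: 30.0
t: 7.08
position: [0.6317, 0.1813, 0.0102]
eef_rot: [[-0.939, -0.344, 0.001], [-0.344, 0.939, 0.0], [-0.001, -0.0, -1.0]]
contact_force: [-0.5, 0.2, -0.1]
grip_width: 0.0351
grip_force: 30.0
```

```bash
python3 -m crank '[[[0,0,-0.008],[0,0,0],1],[[0,0,0],[0,0,0],1],[[0,0,-0.004],[0,0,0],1],[[0,0,0],[0,0,0],1],[[0,0,0],[0,0,0],1]]'
```

```text
t: 7.5
position: [0.6313, 0.1814, 0.0064]
eef_rot: [[-0.939, -0.344, 0.0], [-0.344, 0.939, 0.0], [-0.0, 0.0, -1.0]]
contact_force: [-0.5, -0.4, -0.5]
grip_width: 0.0352
grip_force: 30.0
```

```bash
python3 -m crank '[[[0,0,-0.0015],[0,0,0],1],[[0,0,0],[0,0,0],1],[[0,0,0],[0,0,0],0],[[0,0,0],[0,0,0],0],[[0,0,0],[0,0,0],-1],[[0,0,0],[0,0,0],-1],[[0,0,0],[0,0,0],-1],[[0,0,0.03],[0,0,0],-1],[[0,0,0.05],[0,0,0],-1],[[0,0,0.08],[0,0,0],-1]]'
python3 -m crank '[[[0,0,0.12],[0,0,0],-1],[[0,0,0.12],[0,0,0],-1],[[0,0,0.12],[0,0,0],-1],[[0,0,0.12],[0,0,0],-1],[[-0.0567,-0.0963,0],[0,0,0],-1],[[-0.0567,-0.0963,0],[0,0,0],-1],[[-0.0567,-0.0963,0],[0,0,0],-1],[[-0.0567,-0.0963,0],[0,0,0],-1],[[-0.0567,-0.0963,0],[0,0,0],-1],[[-0.0567,-0.0963,0],[0,0,0],-1]]'
python3 - <<'E'
from h import *
st()
T=Cam("top");S=Cam("scene")
cv2.imwrite("pics/g4.png",cv2.resize(np.hstack([T.im[85:165,140:220],S.im[170:250,308:388]]),(800,400),interpolation=cv2.INTER_CUBIC)[:,:,::-1])
E
```

```text
t: 8.33
position: [0.6305, 0.1811, 0.0461]
eef_rot: [[-0.939, -0.344, -0.002], [-0.344, 0.939, -0.0], [0.002, 0.0, -1.0]]
contact_force: [-0.2, -0.7, 0.6]
grip_width: 0.0827
grip_force: 0.0
t: 9.17
position: [0.5456, 0.036, 0.1674]
eef_rot: [[-0.939, -0.344, 0.001], [-0.344, 0.939, -0.0], [-0.001, -0.001, -1.0]]
contact_force: [0.8, 0.2, 0.1]
grip_width: 0.0912
grip_force: 0.0
t 9.2 [545.6  36.  167.4] yaw 110.1 tilt [ 0.0014 -0.0001] w 91.2 gf 0 F [0.8 0.2 0.1]
```

View pics/g4.png

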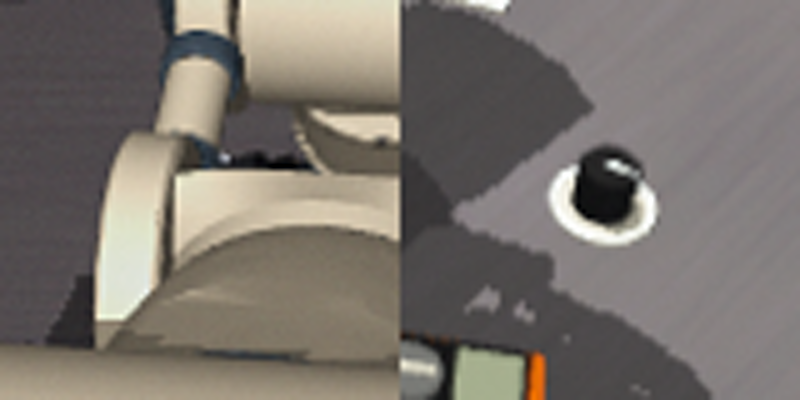

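The handle stands upright and centred in the round tray. Next is the chute.

```bash
python3 -m crank '[[[-0.0567,-0.0957,0],[0,0,0],-1],[[-0.0567,-0.0957,0],[0,0,0],-1],[[-0.0567,-0.0957,0],[0,0,0],-1],[[-0.0567,-0.0957,0],[0,0,0],-1],[[-0.0567,-0.0957,0],[0,0,0],-1],[[-0.0567,-0.0957,-0.05],[0,0,0],-1],[[0,0,-0.08],[0,0,0],-1],[[0,0,-0.06],[0,0,0],-1],[[0,0,0],[0,0,0],-1],[[0,0,0],[0,0,0],-1]]'
python3 -c "from h import *;st()"
```

```text
t: 10.1
position: [0.4613, -0.1065, 0.1191]
eef_rot: [[-0.939, -0.344, -0.0], [-0.344, 0.939, 0.0], [0.0, 0.0, -1.0]]
contact_force: [0.6, 0.7, 0.0]
grip_width: 0.0911
grip_force: 0.0
t 10.1 [ 461.3 -106.5  119.1] yaw 110.1 tilt [-0.0003  0.0002] w 91.1 gf 0 F [0.6 0.7 0. ]
```

```bash
python3 -m crank '[[[0,-0.004,-0.05],[0,0,0],-1],[[0,0,-0.05],[0,0,0],-1],[[0,0,-0.04],[0,0,0],-1],[[0,0,-0.025],[0,0,0],-1],[[0,0,0],[0,0,0],-1],[[0,0,0],[0,0,0],1],[[0,0,0],[0,0,0],1],[[0,0,0],[0,0,0],1],[[0,0,0],[0,0,0],1],[[0,0,0],[0,0,0],1]]'
python3 -m crank '[[[0,0,0],[0,0,0],1],[[0,0,0],[0,0,0],1],[[0,0,0],[0,0,0],1],[[0,0,0],[0,0,0],1],[[0,0,0],[0,0,0],1],[[0,0,0.02],[0,0,0],1],[[0,0,0.04],[0,0,0],1],[[0,0,0.06],[0,0,0],1],[[0,0,0],[0,0,0],1],[[0,0,0],[0,0,0],1]]'
python3 - <<'E'
from h import *
st()
S=Cam("scene")
S.crop(190,150,90,100,6,"s5.png")
E
```

```text
t: 10.93
position: [0.4614, -0.1077, 0.0776]
eef_rot: [[-0.939, -0.344, 0.001], [-0.344, 0.939, -0.0], [-0.0, -0.0, -1.0]]
contact_force: [-0.6, 0.5, -0.8]
grip_width: 0.0607
grip_force: 0.0
t: 11.77
position: [0.4616, -0.1078, 0.1078]
eef_rot: [[-0.939, -0.344, 0.001], [-0.344, 0.939, -0.001], [-0.001, -0.001, -1.0]]
contact_force: [-1.0, 0.5, -0.8]
grip_width: 0.0437
grip_force: 30.0
t 11.8 [ 461.6 -107.8  107.8] yaw 110.1 tilt [ 0.0013 -0.0005] w 43.7 gf 30 F [-1.   0.5 -0.8]
```

View pics/s5.png

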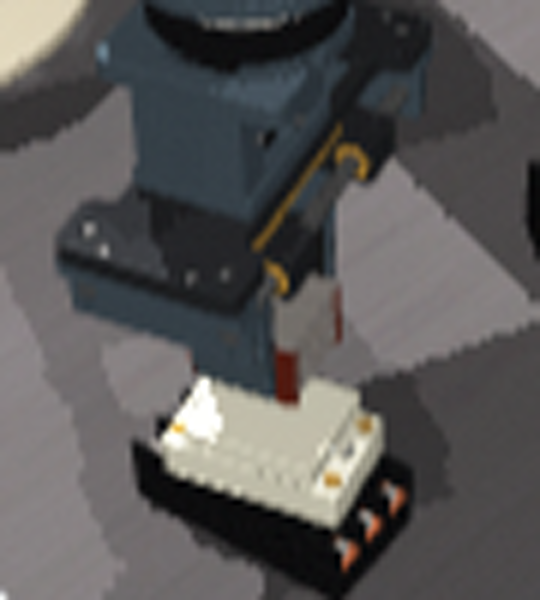

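The chute is held squarely and clear of the cover, which hasn't moved. I carry it to the small tray.

```bash
python3 -m crank '[[[0,0,0.08],[0,0,0],1],[[0,0,0.09],[0,0,0],1],[[0,0,0.08],[0,0,0],1],[[-0.0059,0.1252,0],[0,0,0.004],1],[[-0.0059,0.1252,0],[0,0,0.004],1],[[-0.0059,0.1252,0],[0,0,0.004],1],[[-0.0059,0.1252,0],[0,0,0.004],1],[[-0.0059,0.1252,0],[0,0,0.004],1],[[-0.0059,0.1252,0],[0,0,0.004],1],[[-0.0059,0.1252,0],[0,0,0.004],1]]'
python3 -m crank '[[[-0.0059,0.1252,0],[0,0,0.004],1],[[-0.0059,0.1252,0],[0,0,0.004],1],[[-0.0059,0.1252,0],[0,0,0.002],1],[[-0.0059,0.1252,0],[0,0,0],1],[[-0.0059,0.1252,0],[0,0,0],1],[[-0.0059,0.1252,0],[0,0,0],1],[[0,0,0],[0,0,0],1],[[0,0,0],[0,0,0],1],[[0,0,0],[0,0,0],1]]'
python3 - <<'E'
from h import *
st()
T=Cam("top")
for sd in((138,183),):
    pass
# cover and base remeasure: yellow-free white mask for cover
hsv=cv2.cvtColor(T.im,cv2.COLOR_RGB2HSV)
b=blob(hsv[:,:,2]>150,(273,178)); 
if b is not None: print("cover blob",rect(T.plane(b,.06)))
T.crop(243,143,64,64,9,"t6.png")
E
```

```text
t: 12.65
position: [0.4502, 0.1129, 0.1691]
eef_rot: [[-0.923, -0.385, -0.001], [-0.385, 0.923, -0.0], [0.001, 0.0, -1.0]]
contact_force: [1.5, -0.0, -1.5]
grip_width: 0.0438
grip_force: 30.0
t: 13.4
position: [0.4415, 0.2988, 0.169]
eef_rot: [[-0.917, -0.4, -0.001], [-0.4, 0.917, -0.001], [0.002, -0.0, -1.0]]
contact_force: [-0.7, 0.4, -0.8]
grip_width: 0.044
grip_force: 30.0
t 13.4 [441.5 298.8 169. ] yaw 113.6 tilt [-0.0013 -0.0009] w 44.0 gf 30 F [-0.7  0.4 -0.8]
cover blob (array([ 466.2, -107.7]), 90.7, 52.7, 20.7)
```

View pics/t6.png

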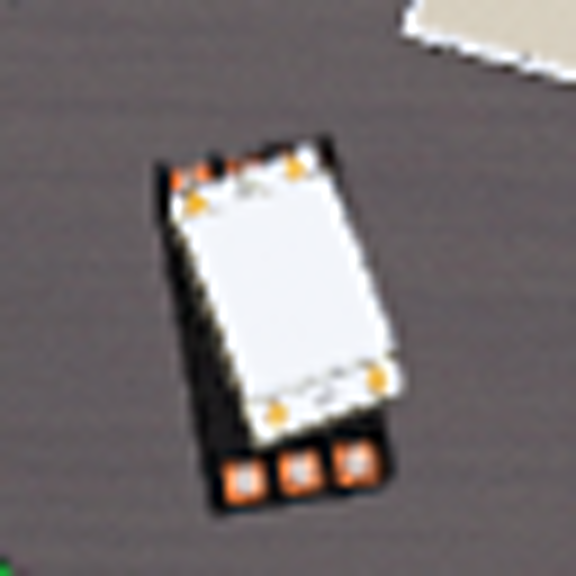

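The cover lies cleanly on the base, centred near (285,290) in the crop. I lower the chute.

```bash
python3 -m crank '[[[0.003,0,-0.07],[0,0,0],1],[[0,0,-0.08],[0,0,0],1],[[0,0,-0.08],[0,0,0],1],[[0,0,-0.08],[0,0,0],1],[[0,0,-0.08],[0,0,0],1],[[0,0,-0.08],[0,0,0],1],[[0,0,-0.08],[0,0,0],1],[[0,0,-0.05],[0,0,0],1],[[0,0,-0.02],[0,0,0],1],[[0,0,-0.008],[0,0,0],1]]'
python3 -m crank '[[[0,0,-0.004],[0,0,0],1],[[0,0,0],[0,0,0],1],[[0,0,0],[0,0,0],1]]'
```

```text
t: 14.28
position: [0.4426, 0.2981, 0.0121]
eef_rot: [[-0.917, -0.398, -0.001], [-0.398, 0.917, -0.001], [0.002, -0.0, -1.0]]
contact_force: [-0.1, -0.4, -1.5]
grip_width: 0.0436
grip_force: 30.0
t: 14.53
position: [0.4433, 0.2993, 0.0125]
eef_rot: [[-0.917, -0.399, 0.001], [-0.399, 0.917, 0.001], [-0.001, 0.0, -1.0]]
contact_force: [-0.7, -1.0, -1.3]
grip_width: 0.0437
grip_force: 30.0
```

```bash
python3 -m crank '[[[0,0,-0.006],[0,0,0],1],[[0,0,-0.003],[0,0,0],1],[[0,0,-0.002],[0,0,0],1],[[0,0,0],[0,0,0],1],[[0,0,0],[0,0,0],1]]'
```

```text
t: 14.95
position: [0.4429, 0.2994, 0.0094]
eef_rot: [[-0.917, -0.399, 0.0], [-0.399, 0.917, 0.0], [-0.001, 0.0, -1.0]]
contact_force: [-0.5, -1.1, 6.2]
grip_width: 0.0439
grip_force: 30.0
```

```bash
python3 -m crank '[[[0,0,0],[0,0,0],0],[[0,0,0],[0,0,0],0],[[0,0,0],[0,0,0],-1],[[0,0,0],[0,0,0],-1],[[0,0,0],[0,0,0],-1],[[0,0,0.03],[0,0,0],-1],[[0,0,0.06],[0,0,0],-1],[[0,0,0.09],[0,0,0],-1],[[0,0,0.12],[0,0,0],-1],[[0,0,0.12],[0,0,0],-1]]'
python3 -m crank '[[[0,0,0.12],[0,0,0],-1],[[0,0,0.1],[0,0,0],-1],[[0.007,-0.1253,0],[0,0,-0.0034],-1],[[0.007,-0.1253,0],[0,0,-0.0034],-1],[[0.007,-0.1253,0],[0,0,-0.0034],-1],[[0.007,-0.1253,0],[0,0,-0.0034],-1],[[0.007,-0.1253,0],[0,0,-0.0034],-1],[[0.007,-0.1253,0],[0,0,-0.0034],-1],[[0.007,-0.1253,0],[0,0,-0.0034],-1],[[0.007,-0.1253,0],[0,0,-0.0034],-1]]'
python3 -m crank '[[[0.007,-0.1253,0],[0,0,-0.0034],-1],[[0.007,-0.1253,0],[0,0,-0.0034],-1],[[0.007,-0.1253,0],[0,0,0],-1],[[0.007,-0.1253,0],[0,0,0],-1],[[0.007,-0.1253,0],[0,0,0],-1],[[0,0,-0.1],[0,0,0],-1],[[0,0,-0.1],[0,0,0],-1],[[0,0,-0.08],[0,0,0],-1],[[0,0,0],[0,0,0],-1],[[0,0,0],[0,0,0],-1]]'
python3 - <<'E'
from h import *
st()
T=Cam("top");S=Cam("scene")
cv2.imwrite("pics/g7.png",cv2.resize(np.hstack([T.im[143:223,100:180],S.im[125:205,280:360]]),(800,400),interpolation=cv2.INTER_CUBIC)[:,:,::-1])
E
```

```text
t: 15.78
position: [0.4423, 0.299, 0.1154]
eef_rot: [[-0.917, -0.399, -0.001], [-0.399, 0.917, -0.001], [0.001, -0.0, -1.0]]
contact_force: [1.5, 0.3, 0.3]
grip_width: 0.091
grip_force: 0.0
t: 16.62
position: [0.4565, 0.0472, 0.1696]
eef_rot: [[-0.933, -0.359, 0.0], [-0.359, 0.933, -0.0], [-0.0, -0.0, -1.0]]
contact_force: [0.9, -0.4, -0.1]
grip_width: 0.091
grip_force: 0.0
t: 17.45
position: [0.465, -0.1078, 0.0991]
eef_rot: [[-0.937, -0.35, -0.002], [-0.35, 0.937, 0.001], [0.001, 0.001, -1.0]]
contact_force: [-0.2, -0.1, -0.1]
grip_width: 0.0911
grip_force: 0.0
t 17.4 [ 465.  -107.8   99.1] yaw 110.5 tilt [-0.0017  0.0006] w 91.1 gf 0 F [-0.2 -0.1 -0.1]
```

View pics/g7.png

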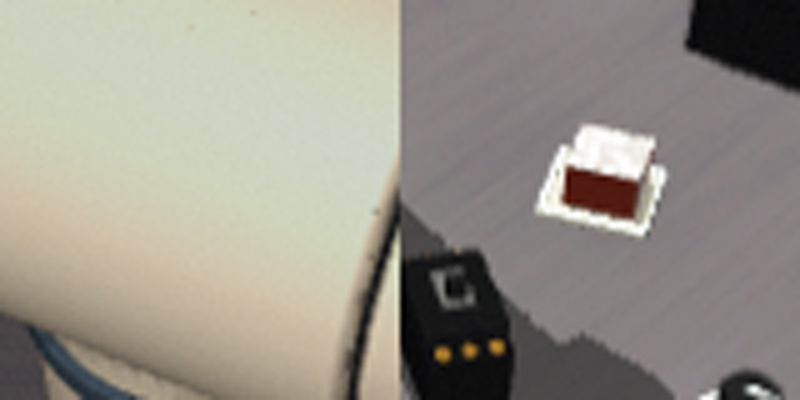

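The chute sits square in the small tray. Now I grip the cover and lift it slightly.

```bash
python3 -m crank '[[[0,0,-0.06],[0,0,0],-1],[[0,0,-0.06],[0,0,0],-1],[[0,0,-0.05],[0,0,0],-1],[[0,0,-0.035],[0,0,0],-1],[[0,0,-0.017],[0,0,0],-1],[[0,0,0],[0,0,0],-1],[[0,0,0],[0,0,0],1],[[0,0,0],[0,0,0],1],[[0,0,0],[0,0,0],1],[[0,0,0],[0,0,0],1]]'
python3 -m crank '[[[0,0,0],[0,0,0],1],[[0,0,0],[0,0,0],1],[[0,0,0],[0,0,0],1],[[0,0,0],[0,0,0],1],[[0,0,0],[0,0,0],1],[[0,0,0],[0,0,0],1]]'
python3 -m crank '[[[0,0,0.02],[0,0,0],1],[[0,0,0.05],[0,0,0],1],[[0,0,0.07],[0,0,0],1],[[0,0,0.08],[0,0,0],1],[[0,0,0.08],[0,0,0],1],[[0,0,0],[0,0,0],1],[[0,0,0],[0,0,0],1]]'
python3 - <<'E'
from h import *
st()
S=Cam("scene")
S.crop(190,150,90,100,6,"s8.png")
E
```

```text
t: 18.38
position: [0.4658, -0.1081, 0.044]
eef_rot: [[-0.937, -0.35, 0.001], [-0.35, 0.937, -0.0], [-0.001, -0.001, -1.0]]
contact_force: [-0.4, -0.6, 0.7]
grip_width: 0.0675
grip_force: 0.0
t: 18.88
position: [0.4656, -0.108, 0.0436]
eef_rot: [[-0.937, -0.35, 0.0], [-0.35, 0.937, -0.0], [-0.0, -0.0, -1.0]]
contact_force: [-0.8, 0.8, 5.1]
grip_width: 0.0499
grip_force: 30.0
t: 19.47
position: [0.466, -0.1081, 0.1193]
eef_rot: [[-0.937, -0.35, 0.002], [-0.35, 0.937, -0.001], [-0.002, -0.001, -1.0]]
contact_force: [0.1, -0.0, -1.5]
grip_width: 0.0496
grip_force: 30.0
t 19.5 [ 466.  -108.1  119.3] yaw 110.5 tilt [ 0.0019 -0.0007] w 49.6 gf 30 F [ 0.1 -0.  -1.5]
```

View pics/s8.png

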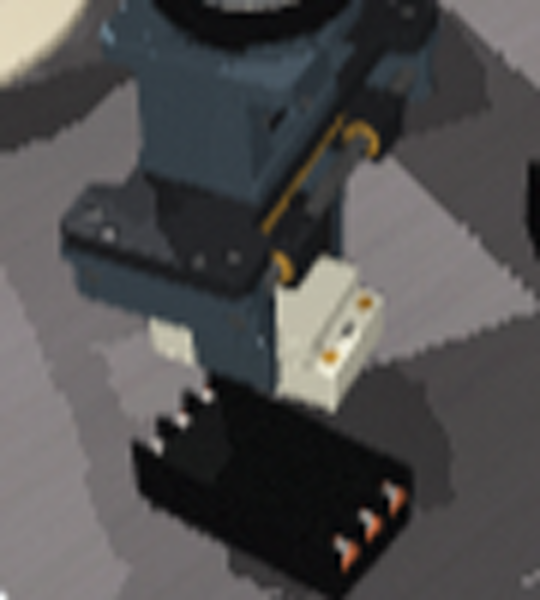

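The cover is held level and the base hasn't moved. I carry the cover to the medium tray, turning it as it goes.

```bash
python3 -m crank '[[[0.058,-0.0372,0],[0,0,-0.0395],1],[[0.058,-0.0372,0],[0,0,-0.0395],1],[[0.058,-0.0372,0],[0,0,-0.0395],1],[[0.058,-0.0372,0],[0,0,-0.0395],1],[[0.058,-0.0372,0],[0,0,-0.0395],1],[[0.058,-0.0372,0],[0,0,-0.0395],1],[[0.058,-0.0372,0],[0,0,-0.0395],1],[[0.058,-0.0372,0],[0,0,-0.0395],1],[[0.058,-0.0372,0],[0,0,-0.0395],1],[[0.058,-0.0372,0],[0,0,-0.0395],1]]'
python3 -m crank '[[[0,0,0],[0,0,0],1],[[0,0,0],[0,0,0],1],[[0,0,0],[0,0,0],1]]'
python3 -c "
from h import *;st()
T=Cam('top');T.crop(243,143,64,64,9,'t9.png')"
```

```text
t: 20.35
position: [0.6104, -0.2011, 0.1168]
eef_rot: [[-0.965, 0.263, -0.002], [0.263, 0.965, 0.001], [0.003, 0.0, -1.0]]
contact_force: [0.1, -0.3, -1.3]
grip_width: 0.0498
grip_force: 30.0
t: 20.6
position: [0.6094, -0.2004, 0.1173]
eef_rot: [[-0.966, 0.259, -0.002], [0.259, 0.966, 0.001], [0.002, 0.0, -1.0]]
contact_force: [0.0, 0.2, -1.7]
grip_width: 0.0499
grip_force: 30.0
t 20.6 [ 609.4 -200.4  117.3] yaw 75.0 tilt [-0.0023  0.001 ] w 49.9 gf 30 F [ 0.   0.2 -1.7]
```

View pics/t9.png

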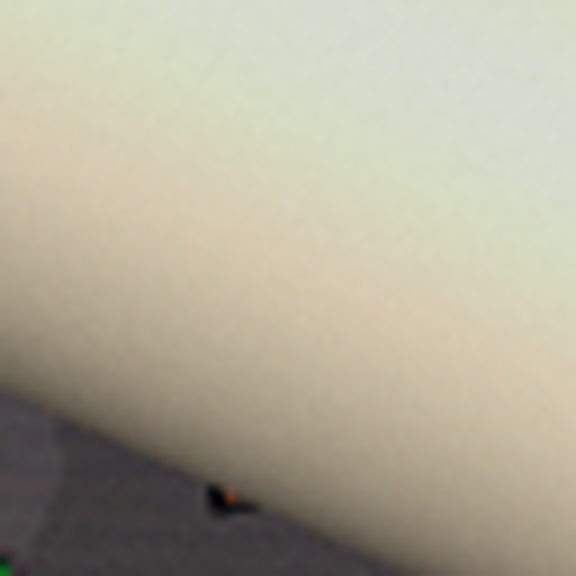

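The arm hides the base in this view. I lower the cover.

```bash
python3 -m crank '[[[0.004,-0.002,-0.05],[0,0,0],1],[[0,0,-0.08],[0,0,0],1],[[0,0,-0.08],[0,0,0],1],[[0,0,-0.08],[0,0,0],1],[[0,0,-0.08],[0,0,0],1],[[0,0,-0.035],[0,0,0],1],[[0,0,-0.012],[0,0,0],1],[[0,0,0],[0,0,0],1],[[0,0,0],[0,0,0],1]]'
```

```text
t: 21.4
position: [0.6119, -0.2016, 0.015]
eef_rot: [[-0.966, 0.26, 0.001], [0.26, 0.966, -0.0], [-0.001, -0.0, -1.0]]
contact_force: [0.3, 0.0, -0.8]
grip_width: 0.05
grip_force: 30.0
```

```bash
python3 -m crank '[[[-0.004,0,-0.01],[0,0,0],1],[[0,0,-0.006],[0,0,0],1],[[0,0,-0.004],[0,0,0],1],[[0,0,-0.003],[0,0,0],1],[[0,0,0],[0,0,0],1],[[0,0,0],[0,0,0],1]]'
```

```text
t: 21.9
position: [0.6107, -0.2016, 0.0096]
eef_rot: [[-0.966, 0.26, 0.001], [0.26, 0.966, -0.0], [-0.001, -0.0, -1.0]]
contact_force: [-4.6, 1.3, 12.7]
grip_width: 0.0499
grip_force: 30.0
```

```bash
python3 -m crank '[[[0,0,0],[0,0,0],0],[[0,0,0],[0,0,0],0],[[0,0,0],[0,0,0],-1],[[0,0,0],[0,0,0],-1],[[0,0,0],[0,0,0],-1],[[0,0,0.03],[0,0,0],-1],[[0,0,0.07],[0,0,0],-1],[[0,0,0.1],[0,0,0],-1],[[0,0,0.1],[0,0,0],-1],[[0,0,0.1],[0,0,0],-1]]'
python3 -m crank '[[[-0.0603,0.0384,0],[0,0,0.0276],-1],[[-0.0603,0.0384,0],[0,0,0.0276],-1],[[-0.0603,0.0384,0],[0,0,0.0276],-1],[[-0.0603,0.0384,0],[0,0,0.0276],-1],[[-0.0603,0.0384,0],[0,0,0.0276],-1],[[-0.0603,0.0384,0],[0,0,0.0276],-1],[[-0.0603,0.0384,0],[0,0,0.0276],-1],[[-0.0603,0.0384,0],[0,0,0.0276],-1],[[-0.0603,0.0384,0],[0,0,0.0276],-1],[[-0.0603,0.0384,0],[0,0,0.0276],-1]]'
python3 -m crank '[[[0,0,-0.06],[0,0,0],-1],[[0,0,-0.08],[0,0,0],-1],[[0,0,-0.08],[0,0,0],-1],[[0,0,0],[0,0,0],-1],[[0,0,0],[0,0,0],-1]]'
python3 - <<'E'
from h import *
st()
S=Cam("scene")
S.crop(195,170,110,140,5,"s10.png")
E
```

```text
t: 22.73
position: [0.6104, -0.2014, 0.1101]
eef_rot: [[-0.966, 0.26, -0.0], [0.26, 0.966, 0.0], [0.0, 0.0, -1.0]]
contact_force: [0.7, -0.5, 0.6]
grip_width: 0.0912
grip_force: 0.0
t: 23.57
position: [0.4592, -0.1051, 0.109]
eef_rot: [[-0.985, -0.172, 0.001], [-0.172, 0.985, -0.0], [-0.001, -0.0, -1.0]]
contact_force: [0.1, -0.7, 0.1]
grip_width: 0.0912
grip_force: 0.0
t: 23.98
position: [0.4594, -0.1053, 0.0536]
eef_rot: [[-0.986, -0.169, -0.002], [-0.169, 0.986, 0.001], [0.001, 0.001, -1.0]]
contact_force: [0.2, -0.2, -0.7]
grip_width: 0.091
grip_force: 0.0
t 24.0 [ 459.4 -105.3   53.6] yaw 99.8 tilt [-0.0015  0.0006] w 91.0 gf 0 F [ 0.2 -0.2 -0.7]
```

View pics/s10.png

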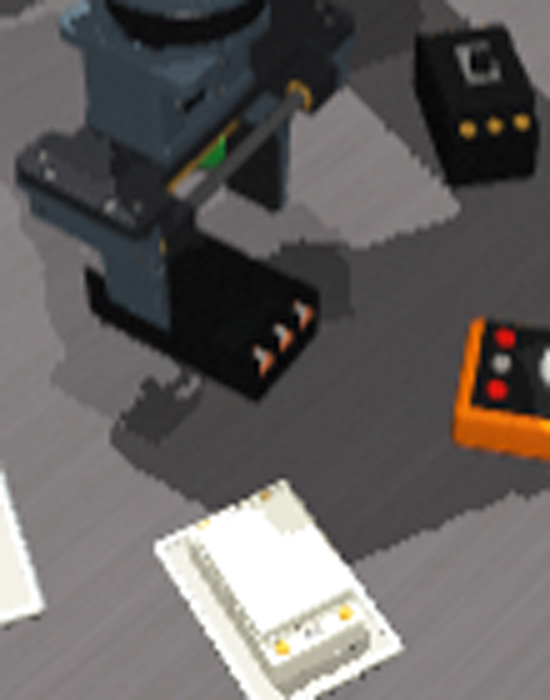

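The cover lies flat in the medium tray, and the fingers straddle the base. I descend and grip it.

```bash
python3 -m crank '[[[0,0,-0.06],[0,0,0],-1],[[0,0,-0.06],[0,0,0],-1],[[0,0,-0.04],[0,0,0],-1],[[0,0,-0.02],[0,0,0],-1],[[0,0,0],[0,0,0],-1],[[0,0,0],[0,0,0],1],[[0,0,0],[0,0,0],1],[[0,0,0],[0,0,0],1],[[0,0,0],[0,0,0],1],[[0,0,0],[0,0,0],1]]'
python3 -m crank '[[[0,0,0],[0,0,0],1],[[0,0,0],[0,0,0],1],[[0,0,0],[0,0,0],1],[[0,0,0],[0,0,0],1]]'
python3 -m crank '[[[0,0,0.02],[0,0,0],1],[[0,0,0.05],[0,0,0],1],[[0,0,0.08],[0,0,0],1],[[0,0,0.08],[0,0,0],1],[[0,0,0.08],[0,0,0],1],[[0,0,0],[0,0,0],1],[[0,0,0],[0,0,0],1]]'
python3 -m crank '[[[-0.001,-0.0743,0],[0,0,-0.0387],1],[[-0.001,-0.0743,0],[0,0,-0.0387],1],[[-0.001,-0.0743,0],[0,0,-0.0387],1],[[-0.001,-0.0743,0],[0,0,-0.0387],1],[[-0.001,-0.0743,0],[0,0,-0.0387],1],[[-0.001,-0.0743,0],[0,0,-0.0387],1],[[-0.001,-0.0743,0],[0,0,-0.0387],1],[[-0.001,-0.0743,0],[0,0,-0.0387],1],[[-0.001,-0.0743,0],[0,0,-0.0387],1],[[-0.001,-0.0743,0],[0,0,-0.0387],1]]'
python3 -m crank '[[[0,0,0],[0,0,0],1],[[0,0,0],[0,0,0],1],[[0,0,0],[0,0,0],1]]'
python3 - <<'E'
from h import *
st()
S=Cam("scene");T=Cam("top")
S.crop(130,185,160,145,5,"s11.png")
E
```

```text
t: 24.87
position: [0.46, -0.1056, 0.0089]
eef_rot: [[-0.986, -0.169, 0.001], [-0.169, 0.986, -0.0], [-0.001, -0.0, -1.0]]
contact_force: [0.9, -2.7, 1.9]
grip_width: 0.0606
grip_force: 1.1
t: 25.2
position: [0.46, -0.1056, 0.0089]
eef_rot: [[-0.986, -0.17, 0.001], [-0.17, 0.986, -0.0], [-0.001, -0.0, -1.0]]
contact_force: [-0.7, -1.8, 6.5]
grip_width: 0.058
grip_force: 30.0
t: 25.78
position: [0.4602, -0.1056, 0.0867]
eef_rot: [[-0.986, -0.169, 0.002], [-0.169, 0.986, -0.001], [-0.002, -0.001, -1.0]]
contact_force: [0.4, -0.1, -3.6]
grip_width: 0.0579
grip_force: 30.0
t: 26.62
position: [0.4564, -0.2916, 0.0844]
eef_rot: [[-0.904, 0.427, -0.002], [0.427, 0.904, 0.002], [0.002, 0.001, -1.0]]
contact_force: [-0.5, -0.6, -1.9]
grip_width: 0.0576
grip_force: 30.0
t: 26.87
position: [0.4566, -0.2904, 0.0849]
eef_rot: [[-0.906, 0.423, -0.002], [0.423, 0.906, 0.001], [0.002, 0.001, -1.0]]
contact_force: [0.6, 0.1, -2.8]
grip_width: 0.0575
grip_force: 30.0
t 26.9 [ 456.6 -290.4   84.9] yaw 65.0 tilt [-0.0016  0.0015] w 57.5 gf 30 F [ 0.6  0.1 -2.8]
```

View pics/s11.png

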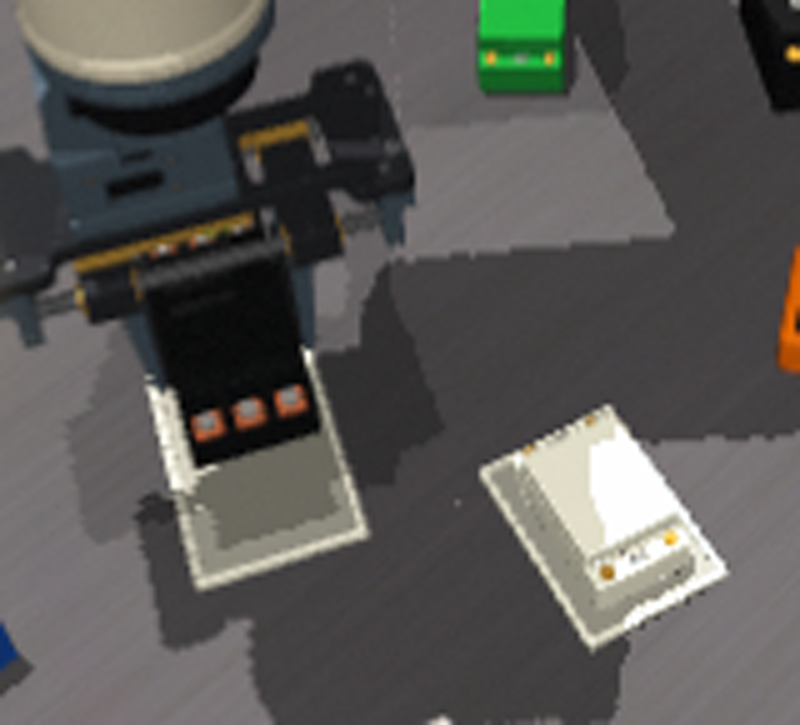

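The base is held level above the long tray, aligned with its sides. I lower it.

```bash
python3 -m crank '[[[0.002,-0.002,-0.05],[0,0,0],1],[[0,0,-0.08],[0,0,0],1],[[0,0,-0.08],[0,0,0],1],[[0,0,-0.05],[0,0,0],1],[[0,0,-0.016],[0,0,0],1],[[0,0,-0.006],[0,0,0],1],[[0,0,0],[0,0,0],1],[[0,0,0],[0,0,0],1]]'
```

```text
t: 27.63
position: [0.4582, -0.2918, 0.0163]
eef_rot: [[-0.906, 0.423, 0.001], [0.423, 0.906, -0.001], [-0.001, -0.0, -1.0]]
contact_force: [0.1, -0.2, -2.7]
grip_width: 0.0578
grip_force: 30.0
```

```bash
python3 -m crank '[[[-0.003,0.002,-0.01],[0,0,0],1],[[0,0,-0.006],[0,0,0],1],[[0,0,-0.003],[0,0,0],1],[[0,0,-0.002],[0,0,0],1],[[0,0,0],[0,0,0],1],[[0,0,0],[0,0,0],1]]'
```

```text
t: 28.13
position: [0.4571, -0.2913, 0.0109]
eef_rot: [[-0.906, 0.424, 0.0], [0.424, 0.906, -0.0], [-0.0, -0.0, -1.0]]
contact_force: [-2.5, 2.5, 9.1]
grip_width: 0.0577
grip_force: 30.0
```

```bash
python3 -m crank '[[[0,0,0],[0,0,0],0],[[0,0,0],[0,0,0],0],[[0,0,0],[0,0,0],-1],[[0,0,0],[0,0,0],-1],[[0,0,0],[0,0,0],-1],[[0,0,0.03],[0,0,0],-1],[[0,0,0.07],[0,0,0],-1],[[0,0,0.12],[0,0,0],-1],[[0,0,0.14],[0,0,0],-1],[[0,0,0.14],[0,0,0],-1]]'
python3 -m crank '[[[0,0,0.14],[0,0,0],-1],[[0,0,0.14],[0,0,0],-1],[[-0.02,0.13,0],[0,0,0],-1],[[-0.02,0.13,0],[0,0,0],-1],[[-0.02,0.13,0],[0,0,0],-1],[[-0.02,0.13,0],[0,0,0],-1],[[-0.02,0.13,0],[0,0,0],-1],[[-0.02,0.13,0],[0,0,0],-1],[[-0.02,0.13,0],[0,0,0],-1],[[-0.02,0.13,0],[0,0,0],-1]]'
python3 -m crank '[[[-0.02,0.13,0],[0,0,0],-1],[[-0.02,0.13,0],[0,0,0],-1],[[0,0,0],[0,0,0],-1],[[0,0,0],[0,0,0],-1],[[0,0,0],[0,0,0],-1]]'
python3 - <<'E'
from h import *
st()
S=Cam("scene");T=Cam("top")
cv2.imwrite("pics/t12.png",cv2.resize(T.im[95:235,120:370],None,fx=3.2,fy=3.2,interpolation=cv2.INTER_CUBIC)[:,:,::-1])
S.crop(140,140,240,180,3.3,"s12.png")
E
```

```text
t: 28.97
position: [0.4565, -0.2909, 0.1369]
eef_rot: [[-0.906, 0.424, -0.001], [0.424, 0.906, 0.001], [0.001, 0.0, -1.0]]
contact_force: [0.4, -0.8, 0.2]
grip_width: 0.091
grip_force: 0.0
t: 29.8
position: [0.4164, -0.0298, 0.2058]
eef_rot: [[-0.906, 0.424, 0.001], [0.424, 0.906, -0.0], [-0.001, 0.0, -1.0]]
contact_force: [0.6, 0.1, 0.7]
grip_width: 0.0909
grip_force: 0.0
t: 30.22
position: [0.4072, 0.0336, 0.2057]
eef_rot: [[-0.906, 0.423, 0.001], [0.423, 0.906, -0.0], [-0.001, 0.0, -1.0]]
contact_force: [-0.3, -0.7, -0.4]
grip_width: 0.0911
grip_force: 0.0
t 30.2 [407.2  33.6 205.7] yaw 65.0 tilt [ 0.0006 -0.0003] w 91.1 gf 0 F [-0.3 -0.7 -0.4]
```

View pics/t12.png

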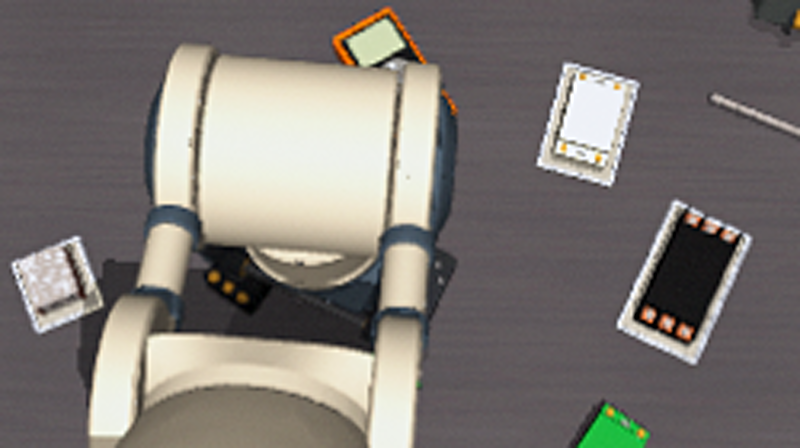

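View pics/s12.png

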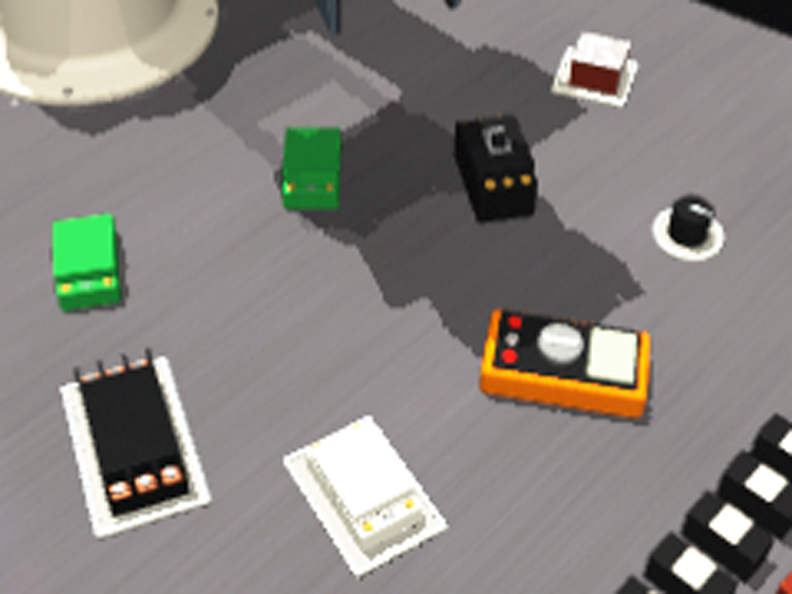

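All four parts sit flat and square in their trays. In the scene crop the base is at (135,440), the cover at (368,490), the chute at (598,65) and the handle at (690,222). The breaker and meter are unmoved.

```bash
python3 -c "
from bench import manip;print(manip.finish_job())"
```

```text
the job is handed in; nothing more can be done
None
```

I took the pile down from the top and set each part upright and flat in its matching tray, left the breaker and meter unmoved, and handed in the job after about 30 s of the 115 s allowed.

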